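Reverse the ratchet and back off the book press

TASK

Release the small book press: flip the direction lever on the ratchet spanner's head over to the loosening side, fully home but without straining its stop. Then swing the handle counter-clockwise (seen from above) until you feel the press screw come up firmly against its end stop; do not heave against the stop. Let go and leave the jar, the awl and the weight where they are.

Things in the scene. Friction and masses are not known exactly. Their poses are not given: they have to be found in the camera images.
- press: Grey bench book press, bolted down. Base 170 x 250 x 18 mm; origin at the centre of its underside, y along the crossbeam. Crossbeam 50 x 250 mm, top at z 114 mm (nuts at y +-105 mm to z 121). The vertical screw passes through it at x = y = 0. A ratchet spanner stays on the screw's hex end (z 122 to 152 mm; hex end to z 166). Book and wooden platen are clamped below the beam.
- head_top (a point): Centre of the ratchet head's top face, on the screw axis, 152 mm above the table; its x axis points along the handle, z up. Steel disc, radius 34 mm, 30 mm high, with a neck 46 mm wide reaching 62 mm out. 16 teeth: up to 0.4 rad of swing is lost before it bites. The screw must then turn counter-clockwise 0.6 to 1.1 rad (not known beforehand) to reach its end stop.
- handle_grip (a point): Middle of the pale wooden grip at the handle's end, 155 mm from the screw axis, 137 mm above the table. Grip 85 mm long (along the handle), 24 wide, 22 high; from the neck to it runs a steel bar 18 mm wide, 14 high. At the end stop, a stiff buffer, the force at the grip climbs about 0.2 N per mm: 9 to 16 N is firmly home, above about 20 N (3.2 Nm) it is strained.
- ratchet (a joint): Handle angle about the screw axis, rad, counter-clockwise from above positive; at 0 the handle points along the press's -x; it swings level above the beam. Slipping freely it takes up to 4 N at the grip; turning the screw takes a steady 5 N (moving in small steps) to 8 N (while moving).
- lever (a joint): Direction lever's hub on the ratchet's neck, rad, counter-clockwise from above positive; 0 = in line with the handle; stays where left. At the stop -0.5 (tab on the handle's clockwise side; starts -0.5 to -0.3) the ratchet drives clockwise (tightens) and slips the other way; at the stop +0.5 (tab on the counter-clockwise side) it drives counter-clockwise (loosens) and slips clockwise.
- lever_tab (a point): Top centre of the lever's upright dark steel tab, 181 mm above the table: 14 mm long (along the lever), 9 thick, 22 tall above the lever plate (top z 159 mm), 30 mm from the lever's pivot, which is 42 mm from the screw axis along the handle. It moves with 1 to 3.5 N at the tab; against its stop the force climbs about 3 N per mm; above 6 to 8 N the handle swings along.
- platen_top (a point): Point on the upper face of the wooden platen under the beam, 60 mm from the screw axis along the press's x. The screw lifts the platen 1 mm per rad; where the screw first touches its end stop this point is 67.5 mm above the press's origin; it starts 0.6 to 1.1 mm lower.
- blade (a joint): Sideways bend of the lever's springy steel blade (bar and tab) against its hub, rad; 0 unloaded, 3 Nm/rad (1 N at the tab bends it 0.01 rad). Joint lever is the hub; the tab stands at lever + blade. Bent more than 0.12 rad either way (10 to 12 N at the tab) it is strained.
- jar: Glass jar with a steel lid, 56 mm wide, 60 mm high; origin at the centre of its underside. Bystander.
- awl: Awl with a wooden handle, 160 mm long, lying on the table. Bystander.
- weight: Round steel paperweight, 60 mm wide, with a knob, 52 mm high; origin at the centre of its underside. Bystander.

How it is judged:
On the way, in this order (a step that is already met when the one before it is completed fails the run):
1. the direction lever is flipped fully over to the loosening side (value of joint lever above 0.41 rad), for 0.2 s.
2. the screw is backed off up to its end stop (value of joint lever above 0.39 rad and z of platen_top in the frame of press above 0.0674 m), for 0.2 s.
At the end, for the whole second after the job is handed in: The lever is on the loosening side (joint lever above 0.39 rad), the platen is fully up (platen_top no more than 0.1 mm, i.e. 0.1 rad of screw, short of 67.5 mm above the press's origin), the handle is at rest, and the jar, awl and weight are within 20 mm of where they stood (all of step 2 and velocity of joint ratchet between -0.05 and 0.05 rad/s and distance of each of jar, awl, weight from where it was at the start of the episode below 0.02 m); the robot touches nothing.
It fails at once if the lever is strained (its blade bent by more than 0.12 rad, 10 to 12 N at the tab) (value of joint blade above 0.12 rad or value of joint blade below -0.12 rad).
It fails at once if the screw's end stop is strained (screw driven more than 0.22 rad into its buffer, about 20 N at the grip) (z of platen_top in the frame of press above 0.06772 m).
It fails at once if the jar is knocked away (moved over 20 mm) (distance of jar from where it was at the start of the episode above 0.02 m).
It fails at once if the awl is knocked away (moved over 20 mm) (distance of awl from where it was at the start of the episode above 0.02 m).
It fails at once if the weight is knocked away (moved over 20 mm) (distance of weight from where it was at the start of the episode above 0.02 m).
It also fails if it takes over 70 s, if anything falls off the work surface, if the arm or the gripper's body presses on something with over 40 N, if the wrist force passes 120 N, or if a joint passes its speed limit or range.

ROBOT

A 7-joint arm with a two-finger parallel gripper is mounted at the origin on the work surface. World frame = base frame: x ahead of the robot, y to its left, z up, the work surface at z = 0. Lengths are in m, angles in rad, forces in N, time in s.
With the tool pointing down it reaches from about 0.425 to 0.95 m from the base axis. Payload 4.7 kg.
Tool frame: the origin (TCP) lies on the centre line of the jaws, within the pads' length; the fingertips stand robot.nose_length ahead of it and the grasp point (between the pads) lies 8 mm behind it (robot.nose_length is the distance from the TCP to the fingertips, in m); z points along the fingers, y is the line along which they close (so a half turn about z gives the same grasp; the last joint's range is limited). The gripper opens to 85 mm and grips with 20 to 120 N. Pads are 22 mm wide; open, the fingers measure 114 mm over their backs; the gripper's body (76 mm by 85 mm) begins 54 mm behind the grasp point. The pads swing forward as they close: fully open they stand 13 mm farther back than shut.
Start: joints at [-0.029, 0.469, -0.049, 1.532, 0.024, 1.141, -0.082], TCP at [0.675, 0, 0.242] pointing down, gripper open.
Joint ranges: [-2.59, 2.59], [-0.33, 1.99], [-1.39, 1.29], [0.1, 2.45], [-1.04, 4.18], [0.21, 1.99], [-2.66, 2.66]. Speed limits (rad/s): [2.57, 2.57, 3.14, 3.14, 3.14, 3.14, 3.14].

INTERFACE

Orientations are given as [roll, pitch, yaw] about the fixed x, y, z axes, in that order (R = Rz(yaw) Ry(pitch) Rx(roll)).
In Python, from plant import robot gives the robot as it stands. Calls block until the motion is done:
- robot.goto(position, orientation): joint-space move of the TCP to a pose.
- robot.move_straight(position, vel=0.15, attitude=None, contact_N=None): straight line of the TCP; attitude=None keeps the orientation; vel is the mean speed in m/s. With contact_N (N) it stops when the force on the tool has changed by that much, and returns True; else False.
- robot.move_joints(angles): joint-space move.
- robot.grip(opening, strength=None): opening from 0.0 (shut) to 1.0 (fully open); strength is the grip in N (None keeps the last); returns when the fingers have stopped.
- robot.sleep(seconds).
- robot.inverse_kinematics(position, orientation): joint angles nearest the present ones, or None.
- robot.sense(): the state.
- robot.grab_frame(name): name is "scene" or "side" or "wrist"; returns a dict with "image" (420x560x3 uint8, red, green, blue), "range_z" (420x560 float32, m along the optical axis (not along the pixel's ray), 0 where there is no reading), "fx", "fy", "cx", "cy" (pixels), "R" (3x3) and "t" (3): a world point X has camera coordinates R X + t. Camera axes: x right, y down, z forward; pixel columns grow to the right and rows downward; lengths in m; the calibration is good to about 2 mm. A picture is of the moment at which its call begins.
A pose or a line that the arm cannot do raises robot.IKError and nothing moves.
- robot.close_job(): hands the job in; it is judged then, once.
The state is a dict: "t": time; "joint_pos": joint angles; "joint_velocities": joint speeds; "effort": joint torques, N m; "tcp_pos": TCP position; "tcp_rot": TCP orientation; "wrist_force": force on the tool from outside, world axes, zero at the start; "torque": the same for the moment, N m; "opening": opening from 0.0 (shut) to 1.0 (fully open); "gripper_force": force on a finger pad.
Only numpy, scipy, OpenCV 4.12 (cv2) and the standard library are available. Lean on these libraries where they do the work, as an engineer would, in place of code of your own. Each camera call takes 0.05 s, during which the arm holds its last target. There are 200 camera calls.

## Working session

There is one attempt and no reset: what is moved stays moved. The work goes in short steps, each a Python script; the robot and the scene stay as the last script left them, time stands still between calls to the robot, and variables do not carry over. Pictures are saved under pics/ and viewed, at most 10 in all, crops included, and the job is handed in when it is done.

```bash
mkdir -p pics; ls; python3 - <<'E'
from plant import robot
import cv2,numpy as np,pickle
s=robot.sense();print(s['t'],s['tcp_pos'],s['tcp_rot'],s['opening'],robot.nose_length,s['wrist_force'])
for n in ['scene','side','wrist']:
    f=robot.grab_frame(n);pickle.dump(f,open(n+'.pkl','wb'));cv2.imwrite(f'pics/{n}0.png',f['image'][:,:,::-1]);print(n,f['R'],f['t'],f['fx'])
E
```

```text
pics
0.0 [6.74427208e-01 4.58697166e-05 2.41237998e-01] [-3.13958865e+00  5.96559783e-05  1.57088315e+00] 0.9998907930089754 0.011 [ 0.80923581 -0.15719719 -0.15934611]
scene [[-0.72463006  0.68913518 -0.00199412]
 [ 0.58782774  0.61658919 -0.52371397]
 [-0.35968017 -0.38067108 -0.85189184]] [ 0.43428681 -0.26562928  1.67626435] 473.719964235508
side [[-0.8210896  -0.57039088  0.02158966]
 [-0.35470688  0.48024362 -0.80221511]
 [ 0.44720789 -0.66634849 -0.59664462]] [0.47735279 0.29202315 0.83669846] 448.84398169555743
wrist [[ 9.99999588e-01 -4.30249097e-04 -7.99541096e-04]
 [-1.78551460e-04 -9.56588455e-01  2.91442097e-01]
 [-8.90224480e-04 -2.91441834e-01 -9.56588138e-01]] [-0.67489048 -0.03695018  0.37847602] 303.26023012751654
```

View pics/scene0.png

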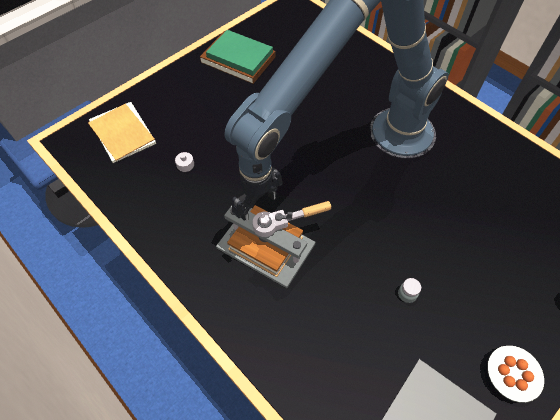

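View pics/wrist0.png

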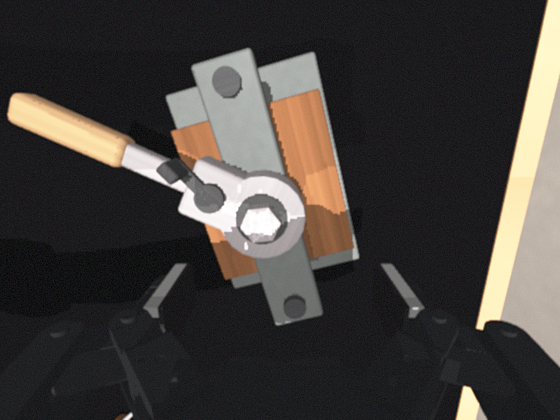

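View pics/side0.png

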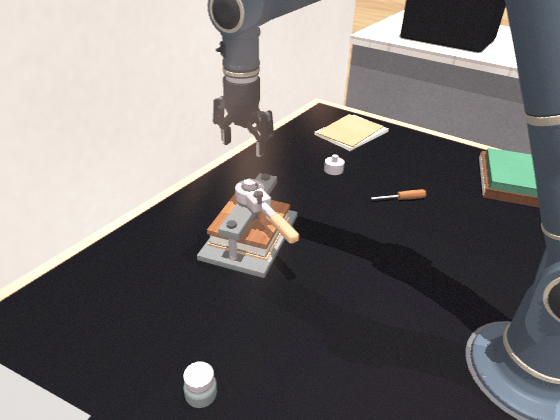

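The wrist view shows the head and hex at (262,222), the hub at (208,198), the lever tab near (170,170) on the handle's clockwise side, the grip from (10,105) to (130,155), and the beam nuts at (227,82) and (294,307). The other two views show the bystanders well clear: jar at (410,290) in scene, weight at (185,160) in scene, awl at (400,196) in side.

```bash
cat > h.py <<'E'
import numpy as np,cv2,pickle
def ray(f,u,v,z):
    d=f['R'].T@np.array([(u-f['cx'])/f['fx'],(v-f['cy'])/f['fy'],1]); c=-f['R'].T@f['t']
    return c+d*(z-c[2])/d[2]
def pix(f,X):
    c=f['R']@np.asarray(X)+f['t']; return f['fx']*c[0]/c[2]+f['cx'],f['fy']*c[1]/c[2]+f['cy']
def wood(f,box=None):
    h=cv2.cvtColor(f['image'],cv2.COLOR_RGB2HSV); m=cv2.inRange(h,(10,60,120),(26,170,255))
    if box: k=np.zeros_like(m);k[box[1]:box[3],box[0]:box[2]]=255;m&=k
    c=max(cv2.findContours(m,0,2)[0],key=cv2.contourArea); return c
E
python3 - <<'E'
from h import *
f=pickle.load(open('wrist.pkl','rb'))
n1=ray(f,227,82,.121);n2=ray(f,294,307,.121);print('nuts',n1,n2,(n1+n2)/2,np.linalg.norm(n1-n2), 'pressyaw',np.arctan2(*(n1-n2)[1::-1])-np.pi/2)
print('hex',ray(f,260,224,.166))
c=wood(f,(0,80,140,180));print(cv2.boundingRect(c),cv2.contourArea(c))
W=np.array([ray(f,*p[0],.142)[:2] for p in c],np.float32);print('grip',cv2.minAreaRect(W))
print('hub',ray(f,208,198,.16),'tab',ray(f,168,170,.181))
s=pickle.load(open('side.pkl','rb'));q=pickle.load(open('scene.pkl','rb'))
print('awl',ray(s,400,196,.01),'jar',ray(s,200,370,.06),ray(q,411,285,.06),'weight',ray(s,334,163,.03))
a=f['image'][130:240,130:310,::-1];cv2.imwrite('pics/c1.png',cv2.resize(a,None,fx=4,fy=4,interpolation=cv2.INTER_CUBIC))
d=f['range_z'];print(d[222,262],d[170,168],d[198,208],d[130,70])
E
```

```text
nuts [0.63187078 0.10153485 0.121     ] [ 0.68522365 -0.09810194  0.121     ] [0.65854722 0.00171645 0.121     ] 0.20664311126419424 pressyaw 0.26114659671904406
hex [0.65825209 0.00202679 0.166     ]
(7, 93, 127, 74) 4074.5
grip ((0.5186503529548645, 0.06695562601089478), (0.026481015607714653, 0.08874703198671341), 65.23230743408203)
hub [0.62064169 0.01981589 0.16      ] tab [0.60202951 0.04355072 0.181     ]
awl [ 0.4171662  -0.38689698  0.01      ] jar [0.46831147 0.38516758 0.06      ] [0.46690135 0.38839546 0.06      ] weight [ 0.64285941 -0.40581552  0.03      ]
0.21795861 0.19358964 0.22035429 0.21849638
```

View pics/c1.png

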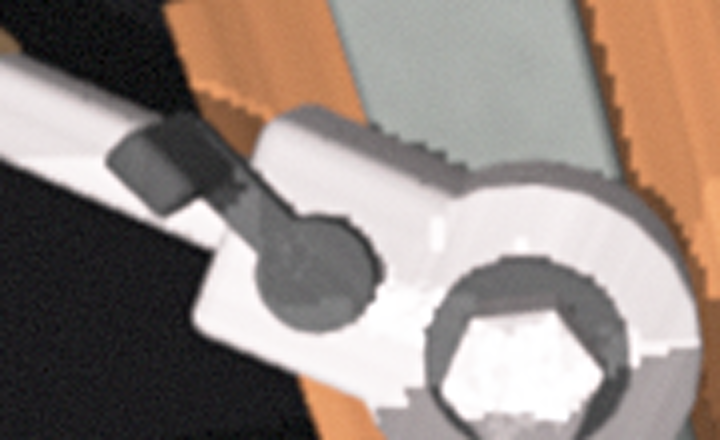

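```bash
cat >> h.py <<'E'
from plant import robot
A=np.array([.6584,.0019]); PHI=np.deg2rad(155.0)
u=lambda a:np.array([np.cos(a),np.sin(a)]); t=lambda a:np.array([-np.sin(a),np.cos(a)])
def F(n=5):
    w=[]
    for _ in range(n): w.append(robot.sense()['wrist_force']); robot.sleep(.02)
    return np.mean(w,0)
def att(a): return [np.pi,0,(a-np.pi+np.pi)%(2*np.pi)-np.pi] if 0 else [np.pi,0,a-np.pi]
E
python3 - <<'E'
from h import *
P=A+.042*u(PHI); th=PHI-.45
robot.grip(.4)
c=P+.030*u(th)
robot.goto([*c,.225],att(th)); b1=F()
print(b1,robot.sense()['tcp_pos'],robot.sense()['opening'])
print('hit',robot.move_straight([*c,.174],vel=.06,contact_N=4)); print(F(),robot.sense()['tcp_pos'],robot.sense()['t'])
for n in ['wrist','side']:
    f=robot.grab_frame(n);pickle.dump(f,open(n+'1.pkl','wb'))
    if n=='side': 
        x,y=map(int,pix(f,[*c,.17])); im=cv2.resize(f['image'][y-60:y+40,x-70:x+70],None,fx=4,fy=4)
    else: im2=f['image']
cv2.imwrite('pics/p1.png',np.vstack([im2,im])[:,:,::-1][200:]) ; print(im.shape)
E
```

```text
[ 0.04743442  0.35457357 -0.1655483 ] [0.60147124 0.04282159 0.2250236 ] 0.40299621418255155
hit False
[-0.36970011 -0.00538767  0.24905825] [0.60171945 0.04288561 0.17450721] 3.875
(400, 560, 3)
```

View pics/p1.png

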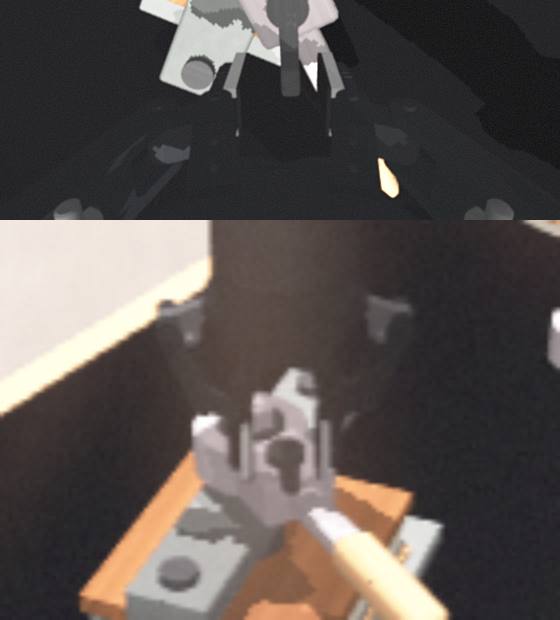

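The tab stands centred between the pads: in the wrist frame the tab is at about (290,280), the pads at 235 and 328. Now I'll push it round.

```bash
python3 - <<'E'
from h import *
P=A+.042*u(PHI); z=.173
off=.0171-.0045
b=F(10); f0=None
th=PHI-.45
s=.006
robot.move_straight([*(P+.03*u(th)+s*t(th)),z],vel=.05); b=F(10)
l=-.55; 
while l<.60:
    a=PHI+l
    robot.move_straight([*(P+.03*u(a)+off*t(a)),z],vel=.03,attitude=att(a))
    f=F(4)-b; ft=-f[:2]@t(a); print(round(l,3),np.round(ft,2),np.round(f,1))
    if abs(ft)>7 or (l>.3 and ft>5.0): break
    l+=.05 if l<.3 else .015
print(robot.sense()['t'])
E
```

```text
-0.55 0.24 [ 0.4 -0.2  0.1]
-0.5 -0.06 [ 0.1 -0.2 -0.1]
-0.45 0.25 [0.1 0.3 0.1]
-0.4 0.11 [0.1 0.1 0.1]
-0.35 0.23 [-0.1  0.5 -0.3]
-0.3 1.72 [ 0.7  1.6 -1.2]
-0.25 1.45 [ 0.5  1.5 -0.5]
-0.2 1.3 [-0.3  1.9  0.6]
-0.15 1.97 [-0.1  2.4  0.1]
-0.1 1.47 [-0.5  2.   0.3]
-0.05 1.57 [-0.6  2.1  0.2]
-0.0 1.67 [-0.6  2.1  0.2]
0.05 1.63 [-0.2  1.9 -0.1]
0.1 1.4 [-0.5  1.7 -0.1]
0.15 1.65 [-1.1  2.   0.2]
0.2 1.37 [-1.2  1.7  0.2]
0.25 1.63 [-1.2  1.9  0.4]
0.3 1.94 [-1.1  2.1  0.3]
0.35 2.24 [-1.5  2.4  0.5]
0.365 1.92 [-1.8  2.  -0.1]
0.38 1.61 [-2.1  1.7 -0. ]
0.395 1.76 [-1.8  1.8  0.6]
0.41 1.84 [-1.7  1.9  0.2]
0.425 2.1 [-1.8  2.1 -0.2]
0.44 1.9 [-1.8  1.9  0. ]
0.455 1.96 [-2.   1.9 -0.4]
0.47 2.2 [-2.3  2.1  0.1]
0.485 2.4 [-2.   2.3 -0.4]
0.5 2.2 [-2.1  2.1  0.2]
0.515 2.11 [-2.2  1.9 -0.2]
0.53 2.14 [-2.3  1.9 -0.1]
0.545 2.21 [-2.5  2.  -0.4]
0.56 2.14 [-2.   1.9 -0.1]
0.575 2.84 [-2.6  2.5 -0.1]
0.59 3.19 [-2.5  2.8  0.1]
15.6917
```

```bash
python3 - <<'E'
from h import *
P=A+.042*u(PHI); z=.173; off=.0126
l=.605; a=PHI+.59; f0=F(6); print(f0)
while l<.72:
    a=PHI+l
    robot.move_straight([*(P+.03*u(a)+off*t(a)),z],vel=.03,attitude=att(a))
    ft=-(F(4)-f0)[:2]@t(a)+3.1; print(round(l,3),round(ft,2))
    if ft>5: break
    l+=.015
# back off to mid gap, rise
c=P+.03*u(a); 
robot.move_straight([*c,z],vel=.05)
robot.move_straight([*c,.24],vel=.12)
robot.goto([*(A+.11*u(PHI+.3)-.0*t(a)),.30],att(PHI+.3))
f=robot.grab_frame('wrist');pickle.dump(f,open('wrist2.pkl','wb'))
cv2.imwrite('pics/w2.png',f['image'][:,:,::-1]); print(robot.sense()['t'])
E
```

```text
[-2.26118447  3.20713842  0.05347503]
0.605 4.12
0.62 4.58
0.635 5.38
18.3333
```

View pics/w2.png

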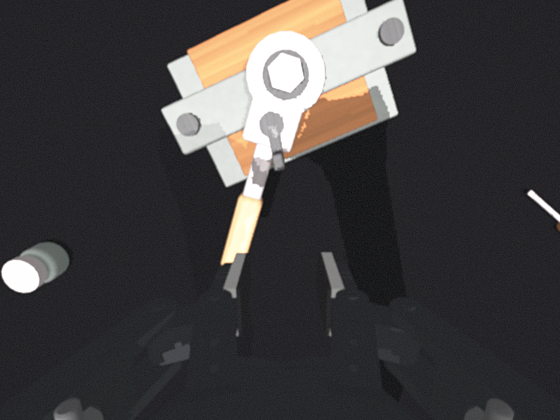

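The tab at (278,167) is now on the counter-clockwise side of the handle. I'll measure the angles and the handle's pose.

```bash
python3 - <<'E'
from h import *
f=pickle.load(open('wrist2.pkl','rb'))
ax=ray(f,286,73,.166)[:2]; hub=ray(f,271,124,.16)[:2]; tab=ray(f,279.5,168,.181)[:2]
W=np.array([ray(f,*p[0],.142)[:2] for p in wood(f,(215,190,268,265))]);g=W.mean(0)
an=lambda d:np.arctan2(d[1],d[0])%(2*np.pi)
print(ax,hub,tab,g, 'phi',an(hub-ax),an(g-ax),PHI,'lever',an(tab-hub)-an(hub-ax),np.linalg.norm(tab-hub))
a=f['image'][60:200,200:340,::-1];cv2.imwrite('pics/c2.png',cv2.resize(a,None,fx=4,fy=4,interpolation=cv2.INTER_CUBIC))
E
```

```text
[6.57751787e-01 4.69528721e-04] [0.62045489 0.0183889 ] [0.5852029  0.01571287] [0.52091791 0.06587068] phi 2.693705307720187 2.6957317979015554 2.705260340591211 lever 0.5236535333921966 0.03535341573066847
```

View pics/c2.png

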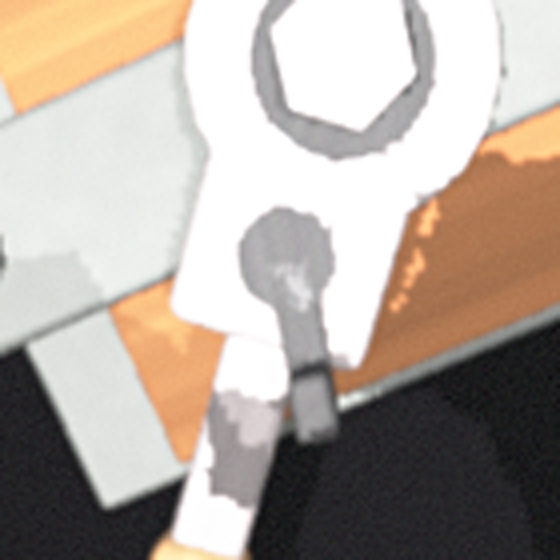

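```bash
cat > sw.py <<'E'
from h import *
A=np.array([.6582,.0013]); R=.155; Z=.137; OFF=.0125
def pose(a,o=OFF): return [*(A+R*u(a)+o*t(a)),Z]
E
python3 - <<'E'
from sw import *
p0=2.697
robot.grip(.6); c=A+R*u(p0)
robot.goto([*c,.21],att(p0))
print('hit',robot.move_straight([*c,Z],vel=.08,contact_N=5)); print(robot.sense()['tcp_pos'],robot.sense()['opening'])
b=F(10); l=0; log=[]
while l<1.75:
    a=p0+l
    robot.move_straight(pose(a),vel=.05,attitude=att(a))
    f=F(3)-b; ft=-f[:2]@t(a); log.append((round(l,2),round(ft,1)))
    if ft>6.8 or robot.sense()['t']>45: break
    l+=.04
print(log,f,robot.sense()['t'])
E
```

```text
hit False
[0.51872693 0.0679934  0.13749296] 0.6005301913855629
[(0, np.float64(-0.0)), (0.04, np.float64(0.7)), (0.08, np.float64(1.3)), (0.12, np.float64(1.6)), (0.16, np.float64(1.6)), (0.2, np.float64(1.2)), (0.24, np.float64(1.1)), (0.28, np.float64(1.0)), (0.32, np.float64(1.3)), (0.36, np.float64(2.0)), (0.4, np.float64(4.0)), (0.44, np.float64(6.1)), (0.48, np.float64(4.8)), (0.52, np.float64(5.8)), (0.56, np.float64(5.3)), (0.6, np.float64(6.0)), (0.64, np.float64(5.6)), (0.68, np.float64(5.2)), (0.72, np.float64(5.8)), (0.76, np.float64(5.4)), (0.8, np.float64(5.6)), (0.84, np.float64(5.4)), (0.88, np.float64(5.3)), (0.92, np.float64(5.8)), (0.96, np.float64(6.0)), (1.0, np.float64(5.8)), (1.04, np.float64(6.3)), (1.08, np.float64(5.5)), (1.12, np.float64(6.0)), (1.16, np.float64(7.4))] [-4.55739087  5.88665836  3.52387619] 30.25
```

```bash
python3 - <<'E'
from sw import *
p0=2.697; f0=F(6); d=t(p0+1.16); base=7.2; l=1.18
while l<1.75:
    a=p0+l
    robot.move_straight(pose(a),vel=.03,attitude=att(a))
    ft=base-(F(5)-f0)[:2]@t(a); print(round(l,2),round(ft,1))
    if ft>11 or robot.sense()['t']>50: break
    l+=.02
print(F(3),robot.sense()['t'])
E
```

```text
1.18 8.9
1.2 9.7
1.22 10.7
1.24 11.1
[-7.28925354  8.19241957  6.62337601] 31.7333
```

```bash
python3 - <<'E'
from sw import *
a=2.697+1.24
robot.move_straight(pose(a,0),vel=.04)
robot.move_straight([*pose(a,0)[:2],.25],vel=.1); robot.sleep(.3)
c=A+.11*u(a)
robot.goto([*c,.30],att(a)); robot.sleep(.3)
f=robot.grab_frame('wrist')
cv2.imwrite('pics/w3.png',f['image'][:,:,::-1]); print(F(),robot.sense()['t'],robot.sense()['tcp_pos'])
print(pix(f,[*A,.166]),pix(f,[*(A+R*u(a)),.148]))
E
```

```text
[0.15208314 0.21702135 0.26451726] 34.5833 [ 0.58082732 -0.07766618  0.29961993]
(np.float64(282.97880144309164), np.float64(71.14676918434861)) (np.float64(283.3181241382834), np.float64(242.30598976560168))
```

View pics/w3.png

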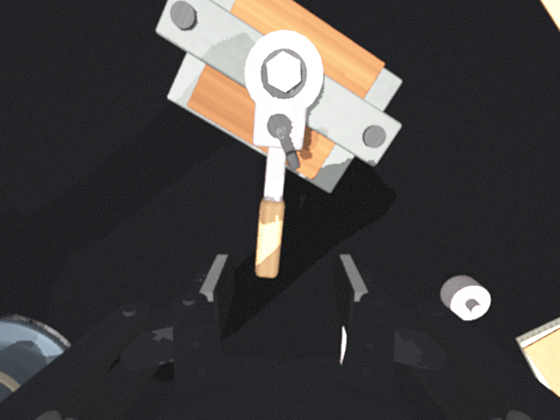

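The lever tab at (292,160) is still on the loosening side. The handle rests near the stop angle, with the grip at (270,238), and the gripper is clear. I'm handing in.

```bash
python3 -c "
from plant import robot
print(robot.close_job())"
```

```text
the job is handed in; nothing more can be done
None
```

I flipped the lever to the loosening side (about 5 N at its stop), swung the handle counter-clockwise until the screw met its end stop at about 11 N, then let go and handed the job in at about 35 s with the bystanders untouched; the call gave no verdict.

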